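# Tip the pulled fuse carriers off the tray into the spare tier

## Robot

A 7-joint arm with a two-finger parallel gripper is mounted at the origin on the work surface. World frame = base frame: x ahead of the robot, y to its left, z up, the work surface at z = 0. Lengths are in mm, angles in rad, forces in N, time in s.
With the tool pointing down it reaches from about 400 to 875 mm from the base axis. Payload 19.3 kg.
Tool frame: the origin (TCP) lies at the very end of the fingers, on their centre line; the grasp point (between the pads) lies 19 mm behind it; z points along the fingers, y is the line along which they close (so a half turn about z gives the same grasp; the last joint's range is limited). The gripper opens to 85 mm and grips with 20 to 120 N. Pads are 22 mm wide; open, the fingers measure 114 mm over their backs; the gripper's body (76 mm by 85 mm) begins 54 mm behind the grasp point. The pads swing forward as they close: fully open they stand 13 mm farther back than shut.
Start: joints at [-1.284, 0.521, -0.036, 1.599, 0.021, 1.021, -0.113], TCP at [218.316, 585.622, 231.291] pointing down, gripper open.
Joint ranges: [-2.91, 2.91], [-0.3, 2.13], [-1.5, 1.42], [0.17, 2.43], [-1.26, 4.41], [0.16, 1.93], [-2.52, 2.52]. Speed limits (rad/s): [1.89, 1.89, 2.39, 2.39, 3.01, 3.01, 3.01].

## Interface

Orientations are given as a unit quaternion [w, x, y, z].
In Python, from workcell import manip, cams, workorder gives the robot as it stands (manip), with the cameras (cams) and the job (workorder).
- The arm moves only by the tool nudge_tcp, called after ">>>" as name(argument=value, ...) on one line, values as JSON. Schema: {"type":"object","properties":{"deltas":{"type":"array","items":{"type":"array","items":{"type":"array","items":{"type":"number"},"minItems":6,"maxItems":6},"minItems":1,"maxItems":20},"minItems":1,"maxItems":1},"jaw":{"type":"number"},"only":{"type":"string"},"quiet":{"type":"boolean"},"lines":{"type":"string"}},"required":["deltas"],"additionalProperties":false}. deltas is a list that holds a single list of rows (three levels of brackets), with 1 to 20 rows, each of 6 numbers: dx, dy, dz in m, then a rotation vector rx, ry, rz in rad; each row is the pose to reach, as a shift and turn from the pose commanded when the call began, along the tool's axes at that moment; what a row does not reach only later rows make up. A row lasts 1/8 s, in which the tool goes at most 62.5 mm and 0.188 rad, less where a joint would pass 70% of its speed; a pose out of reach is approached as far as the arm can. jaw is the opening from 0.0 (shut) to 1.0 (fully open), set as the call begins (left out keeps the last). The fingers move at their own pace and stop on an object; the grip force is fixed at half the most. Time passes only in rows, so rows that do not move let the fingers close. The tool returns the time, the measured TCP pose, the force, the opening and the grip force at its end. only (a regular expression) keeps the lines of the reply that match it, lines (a string "A,B") keeps lines A to B, and quiet returns only ok. Input that does not fit is refused with a message, and nothing moves.
- manip.state(): the state, without advancing time (a new reading comes with each control period).
- cams.camera(name): name is "side" or "top"; returns the picture (384x512x3 uint8, blue, green, red); there is no depth.
- cams.calibration(name): a dict with "fx", "fy", "cx", "cy" (pixels), "dist" ([k1, k2, p1, p2, k3] as OpenCV has them; the pictures are not rectified), "view" (4x4, takes a point from world to camera coordinates). Camera axes: x right, y down, z forward; pixel columns grow to the right and rows downward; lengths in mm; the calibration is good to about 2 mm. A picture is of the moment at which its call begins. calibration takes no time and is no camera call.
- workorder.finish_job(): hands the job in; it is judged then, once.
The state is a dict: "time_s": time; "q": joint angles; "qd": joint speeds; "joint_efforts": joint torques, N m; "position": TCP position; "eef_rot": TCP orientation; "ft_force": force on the tool from outside, world axes, zero at the start; "torque": the same for the moment, N m; "width": opening from 0.0 (shut) to 1.0 (fully open); "gripper_force": force on a finger pad.
Only numpy, scipy, OpenCV 4.12 (cv2) and the standard library are available. Lean on these libraries where they do the work, as an engineer would, in place of code of your own. Each camera call takes 0.05 s, during which the arm holds its last target. There are 200 camera calls.

## Task

Take the torch out of the stacking tier that stands by itself and lay it on the ledge, then pick up the tray with the three china fuse carriers on it and tip it, mouth low over that tier, so that all three slide off into it without a long drop. Lay the empty tray flat on the ledge again, leave the tier standing where it is, and do not disturb anything else.

Things in the scene. Friction and masses are not known exactly. Their poses are not given: they have to be found in the camera images.
- tray: Shallow sheet-aluminium tray, 200 mm long (x) by 124 mm wide (y), 0.24 kg. Origin at the centre of its underside, z up. Floor and walls 3 mm thick; rear wall (+x) and long sides 34 mm high; the -x end is an open mouth without lip (sides only 14 mm high over the last 34 mm). China starts to slide on its floor when it is tipped by 16 to 22 degrees. Carrying grips: see tray_grip_l, tray_grip_r
- tray_grip_l (a point): centre of the tray's black moulded carrying grip on its +y side (tray frame: x 0, y +62, z 50 mm). The grip is 80 mm long in x, 12 mm thick in y and stands 34 to 66 mm above the tray's underside, so it can be pinched from above, fingers closing along tray y, with the fingertips above the load
- tray_grip_r (a point): centre of the tray's black moulded carrying grip on its -y side (tray frame: x 0, y -62, z 50 mm). The grip is 80 mm long in x, 12 mm thick in y and stands 34 to 66 mm above the tray's underside, so it can be pinched from above, fingers closing along tray y, with the fingertips above the load
- tray_mouth (a point): middle of the tray's mouth edge, on the floor's upper face: 100 mm along -x of the tray's origin, 3 mm up; moves with the tray
- fuse_a: One of three alike white porcelain fuse carriers lying on the tray: 74 mm long (x), 32 mm wide (y), 30 mm high (z), brass contact at each end, narrow gripping ridge on top. Origin at its centre, 15 mm above its underside. About 0.1 kg
- fuse_b: One of three alike white porcelain fuse carriers lying on the tray: 74 mm long (x), 32 mm wide (y), 30 mm high (z), brass contact at each end, narrow gripping ridge on top. Origin at its centre, 15 mm above its underside. About 0.1 kg
- fuse_c: One of three alike white porcelain fuse carriers lying on the tray: 74 mm long (x), 32 mm wide (y), 30 mm high (z), brass contact at each end, narrow gripping ridge on top. Origin at its centre, 15 mm above its underside. About 0.1 kg
- tier: The stacking tier that stands by itself: open-topped plain plastic bin 190 mm deep (x), 160 mm wide (y), 60 mm high, walls and floor 4 mm, inside 182 by 152 mm. Its front wall at -x and the first 44 mm of its sides are only 38 mm high. Origin at the centre of its underside, z up. Loose, 0.45 kg
- torch: Black torch left lying inside that tier, roughly along its length: 150 mm long (x, head to +x), round body 32 mm thick from x = -51 to +37 mm, hexagonal head and tail 40 mm across flats that keep it from rolling. Origin on its axis at mid-length, so 20 mm above what it lies on. 0.19 kg
- can: Bystander: upright spray can, 52 mm across, 153 mm tall, close by one long side of the tray (either side). Origin under its centre
- padlock: Bystander: steel padlock lying flat on the other side of the tray, 84 mm long (x, body from -34 to +10 mm, shackle to +50 mm), 52 mm wide, 24 mm thick. Origin underneath
- conduit_box: Bystander: round steel conduit box, 70 mm across, 40 mm high, with a stub 22 mm thick to each side, 100 mm over the stubs (x). Origin under its centre
- mallet: Bystander: small wooden mallet lying down, 196 mm long; handle along -x to -103 mm, head 46 by 85 by 46 mm centred at x = +70 mm. Origin underneath
- meter: Bystander: multimeter lying on its back, 165 mm (x) by 82 mm by 45 mm high. Origin under its centre
- screwdriver: Bystander: screwdriver, 200 mm long (x), 26 mm thick. Origin under mid-length
- fuse_unit: Bystander: complete porcelain fuse unit (base with its carrier plugged in), 112 mm (x) by 50 mm by 58 mm high. Origin under its centre
- stack: Two more such tiers, one stacked on the other and stocked, fixed: 190 mm (x) by 160 mm by 120 mm high, low fronts to -x. Origin under its centre

How it is judged (in metres and radians):
On the way, in this order (a step that is already met when the one before it is completed fails the run):
1. the torch has been taken out of the lone tier and lies on the ledge (not (x of torch in the frame of tier between -0.115 and 0.115 m and y of torch in the frame of tier between -0.1 and 0.1 m and z of torch in the frame of tier between -0.1 and 0.3 m) and height (world z) of torch below 0.027 m and linear speed of torch below 0.03 m/s and contact force between torch and the fingers below 0.1 N), for 0.2 s.
2. the tray is lifted off the ledge with all three carriers still on it (height (world z) of tray above 0.04 m and x of fuse_a in the frame of tray between -0.105 and 0.1 m and y of fuse_a in the frame of tray between -0.062 and 0.062 m and z of fuse_a in the frame of tray between 0 and 0.06 m and x of fuse_b in the frame of tray between -0.105 and 0.1 m and y of fuse_b in the frame of tray between -0.062 and 0.062 m and z of fuse_b in the frame of tray between 0 and 0.06 m and x of fuse_c in the frame of tray between -0.105 and 0.1 m and y of fuse_c in the frame of tray between -0.062 and 0.062 m and z of fuse_c in the frame of tray between 0 and 0.06 m), for 0.1 s.
3. the tray is tipped (more than 0.2 rad) with its mouth over the tier (angle between tray's own z axis and vertical above 0.2 rad and x of tray_mouth in the frame of tier between -0.095 and 0.095 m and y of tray_mouth in the frame of tier between -0.08 and 0.08 m and z of tray_mouth in the frame of tier between 0.02 and 0.3 m), for 0.05 s.
At the end, for the whole second after the job is handed in: All three fuse carriers lie at rest inside the lone tier with their centres below its rim; the tier stands flat on the ledge; the empty tray lies flat on the ledge (within 6 mm and 0.05 rad); the torch lies on the ledge outside the tier (its axis lower than 27 mm) (x of fuse_a in the frame of tier between -0.091 and 0.091 m and y of fuse_a in the frame of tier between -0.076 and 0.076 m and z of fuse_a in the frame of tier between 0.004 and 0.06 m and linear speed of each of fuse_a, fuse_b, fuse_c, tray, torch below 0.03 m/s and x of fuse_b in the frame of tier between -0.091 and 0.091 m and y of fuse_b in the frame of tier between -0.076 and 0.076 m and z of fuse_b in the frame of tier between 0.004 and 0.06 m and x of fuse_c in the frame of tier between -0.091 and 0.091 m and y of fuse_c in the frame of tier between -0.076 and 0.076 m and z of fuse_c in the frame of tier between 0.004 and 0.06 m and angle between each of tier, tray's own z axis and vertical below 0.05 rad and height (world z) of each of tier, tray below 0.006 m and not (x of torch in the frame of tier between -0.115 and 0.115 m and y of torch in the frame of tier between -0.1 and 0.1 m and z of torch in the frame of tier between -0.1 and 0.3 m) and height (world z) of torch below 0.027 m); the robot touches nothing.
It fails at once if a bystander (spray can, padlock, conduit box, mallet, multimeter, screwdriver, fuse unit) is shifted by more than 30 mm (distance of any of can, padlock, conduit_box, mallet, meter, screwdriver, fuse_unit from where it was at the start of the episode above 0.03 m).
It fails at once if the spray can is toppled (angle between can's own z axis and vertical above 0.4 rad).
It fails at once if the tier is shoved more than 50 mm from where it stood (distance of tier from where it was at the start of the episode above 0.05 m).
It fails at once if a china carrier is dropped hard (faster than 2.2 m/s, as after a fall of 25 cm) (linear speed of any of fuse_a, fuse_b, fuse_c above 2.2 m/s).
It also fails if it takes over 72 s, if anything falls off the work surface, if the arm or the gripper's body presses on something with over 40 N, if the wrist force passes 120 N, or if a joint passes its speed limit or range.

## Working session

There is one attempt and no reset: what is moved stays moved. The work goes in short steps, Python scripts to look and compute and a tool call to move; the robot and the scene stay as the last step left them, time stands still between calls to the robot, and variables do not carry over. Pictures are saved under pics/ and viewed, at most 13 in all, crops included, and the job is handed in when it is done.

```bash
ls; mkdir -p pics; python3 - <<'E'
from workcell import manip, cams, workorder
import cv2,json
for n in("top","side"):
    cv2.imwrite(f"pics/{n}0.png",cv2.resize(cams.camera(n),(800,600),interpolation=cv2.INTER_CUBIC))
    c=cams.calibration(n);print(n,c)
print(manip.state())
E
```

```text
pics
workcell.py
top {'fx': 365.16009465635096, 'fy': 365.16009465635096, 'cx': 253.59902320859413, 'cy': 196.290171922845, 'dist': array([-0.03939135,  0.        ,  0.        ,  0.        ,  0.        ]), 'view': array([[ 2.71507829e-02, -9.99544626e-01, -1.31671822e-02,
        -1.79932993e+00],
       [-9.81480805e-01, -2.41567964e-02, -1.90031256e-01,
         5.45856376e+02],
       [ 1.89626644e-01,  1.80828339e-02, -9.81689741e-01,
         9.44726624e+02],
       [ 0.00000000e+00,  0.00000000e+00,  0.00000000e+00,
         1.00000000e+00]])}
side {'fx': 425.54979861845555, 'fy': 425.54979861845555, 'cx': 258.6281501010491, 'cy': 186.59332485479004, 'dist': array([0.05559669, 0.        , 0.        , 0.        , 0.        ]), 'view': array([[ 9.98037461e-01, -6.23970808e-02, -5.27557971e-03,
        -5.53880138e+02],
       [-4.63890479e-02, -6.80132592e-01, -7.31619924e-01,
         7.09806644e+01],
       [ 4.20628539e-02,  7.30428820e-01, -6.81692346e-01,
         1.05451728e+03],
       [ 0.00000000e+00,  0.00000000e+00,  0.00000000e+00,
         1.00000000e+00]])}
{'time_s': 0.1, 'q': array([-1.28422576,  0.52195151, -0.03633397,  1.59994368,  0.021213  ,
        1.02111471, -0.11278025]), 'qd': array([ 0.00158597,  0.00022221,  0.00013201, -0.00053292,  0.00153954,
       -0.00117168, -0.00035144]), 'joint_efforts': array([ 3.53430412e-03, -9.28487992e+01,  1.98413350e+00, -3.70532405e+01,
        1.82251650e-02,  5.43725284e-03, -6.59359944e-05]), 'position': array([218.20683548, 585.34614466, 230.78764544]), 'eef_rot': array([-5.16624125e-05,  1.77430302e-01,  9.84133234e-01, -5.13327919e-04]), 'ft_force': array([-0.47579642,  0.11230195, -0.60472759]), 'torque': array([0.01544207, 0.02593694, 0.0353665 ]), 'gripper_force': 0.0, 'width': 0.9979841950276587}
```

View pics/top0.png

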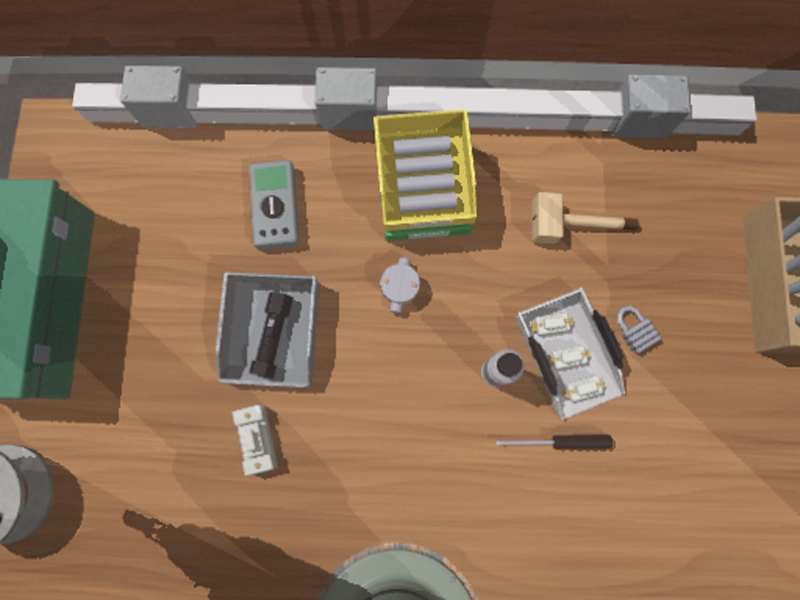

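View pics/side0.png

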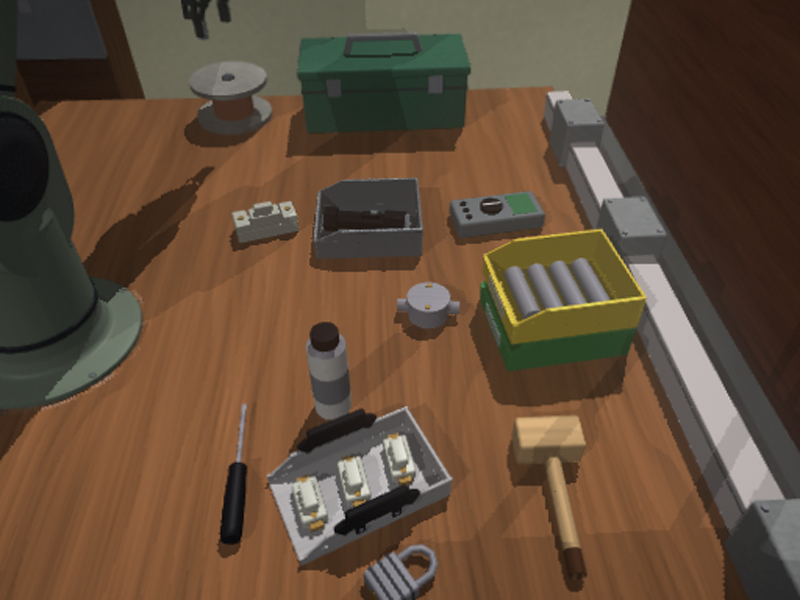

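The top view shows the tray near (570,350) with its mouth toward the robot. The lone tier is at (267,330) with the torch running from (282,296) to (264,372), and the can stands at (503,368), left of the tray. I'll fit the poses and overlay them.

```bash
cat >h.py <<'E'
from workcell import manip, cams, workorder
import numpy as np,cv2
from scipy.optimize import least_squares
from scipy.spatial.transform import Rotation as R
C={n:cams.calibration(n) for n in("top","side")}
def proj(n,P):
    c=C[n];V=c["view"];K=np.array([[c["fx"],0,c["cx"]],[0,c["fy"],c["cy"]],[0,0,1]])
    return cv2.projectPoints(np.array(P,float).reshape(-1,1,3),cv2.Rodrigues(V[:3,:3])[0],V[:3,3],K,c["dist"])[0][:,0]
def world(p,P):
    P=np.array(P,float).reshape(-1,3);c,s=np.cos(p[2]),np.sin(p[2])
    return P@np.array([[c,s,0],[-s,c,0],[0,0,1]])+[p[0],p[1],0]
def fit(obs,x0):  # obs: (cam, model pt, px in 800x600)
    f=lambda p:np.concatenate([proj(n,world(p,m))[0]-(np.array(u)+.5)/1.5625+.5 for n,m,u in obs])
    r=least_squares(f,x0,x_scale=[100,100,1],loss="soft_l1",f_scale=2);return r.x,np.round(f(r.x),1)
def tool():
    s=manip.state();w=s["eef_rot"];return s["position"],R.from_quat(np.roll(w,-1))
E
cat >fit0.py <<'E'
from h import *
tray,e=fit([("top",(100,62,34),(518,313)),("top",(100,-62,34),(583,289)),("top",(-100,62,14),(564,417)),("top",(-100,-62,14),(626,392)),
 ("top",(0,62,66),(543,364)),("top",(0,-62,66),(609,339)),("side",(100,62,34),(407,408)),("side",(100,-62,34),(451,482)),("side",(-100,62,14),(269,480)),("side",(-100,-62,3),(303,561))],(500,-250,.3));print("tray",tray,e)
tier,e=fit([("top",(95,80,60),(225,274)),("top",(95,-80,60),(315,277)),("top",(-95,80,38),(218,384)),("top",(-95,-80,38),(309,387)),
 ("side",(95,80,60),(418,180)),("side",(95,-80,0),(422,257)),("side",(-95,-80,0),(314,252))],(550,250,0));print("tier",tier,e)
torch,e=fit([("top",(75,0,24),(281,295)),("top",(-75,0,24),(264,374)),("side",(75,0,24),(407,220)),("side",(-75,0,24),(329,222))],(*tier[:2],-.1));print("torch",torch,e)
can,e=fit([("top",(0,0,150),(510,364)),("side",(0,0,150),(325,329))],(500,-150,0));print("can",can,e)
for n in("top","side"):
    im=cv2.resize(cams.camera(n),(1600,1200),interpolation=cv2.INTER_CUBIC)
    def pl(p,P,col):cv2.polylines(im,[np.int32((proj(n,world(p,P))+.5)*3.125-.5)],True,col,1,cv2.LINE_AA)
    pl(tray,[(100,62,34),(100,-62,34),(-66,-62,34),(-66,62,34)],(0,0,255))
    pl(tray,[(100,62,0),(100,-62,0),(-100,-62,0),(-100,62,0)],(255,0,255))
    for s in(62,-62):pl(tray,[(40,s-6,66),(40,s+6,66),(-40,s+6,66),(-40,s-6,66)],(0,255,0))
    pl(tier,[(95,80,60),(95,-80,60),(-51,-80,60),(-51,80,60)],(0,0,255))
    pl(tier,[(95,80,0),(95,-80,0),(-95,-80,0),(-95,80,0)],(255,0,255))
    pl(torch,[(75,20,24),(75,-20,24),(-75,-20,24),(-75,20,24)],(0,255,255))
    pl(can,[(26*np.cos(a),26*np.sin(a),0) for a in np.arange(0,6.3,.3)],(255,255,0))
    a=im[520:860,410:1270] if n=="top" else im[330:1150,450:930]
    cv2.imwrite(f"pics/{n}1.png",cv2.resize(a,None,fx=.93,fy=.93,interpolation=cv2.INTER_AREA) if n=="top" else cv2.resize(a,None,fx=.73,fy=.73,interpolation=cv2.INTER_AREA))
E
python3 fit0.py
```

```text
tray [ 4.77677918e+02 -2.99045746e+02  4.06023730e-01] [-0.2 -0.5 -1.4 -1.3 -1.5  1.  -0.5 -0.1  1.5 -0.8  1.5 -2.1 -0.5  0.3
  0.5 -0.5 -1.5 -2.4 -1.1  3.3]
tier [ 5.00768631e+02  2.38909649e+02 -2.31032123e-02] [ 0.1 -0.5  0.   0.2 -0.3 -1.3 -0.3 -0.1 -1.2 -0.9 -0.9 -0.2  0.2  4.9]
torch [ 4.99426152e+02  2.34258810e+02 -1.18938872e-01] [-0.7 -2.   0.3 -0.1 -0.   2.1 -1.9 -0.8]
can [ 442.95013376 -163.06209049    0.        ] [-1.6 -0.6 -0.4  2. ]
```

View pics/top1.png

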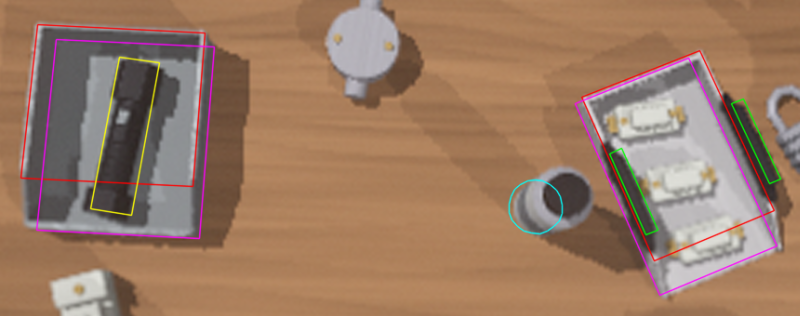

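View pics/side1.png

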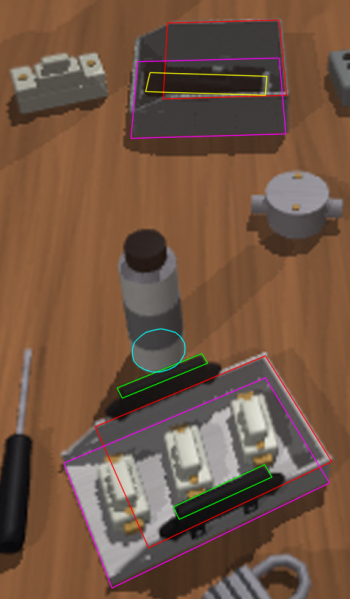

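The overlays agree with the picture: tray (478,-299, yaw 0.406), tier (501,239, yaw -0.02), torch (499,234, yaw -0.12), and the can close to the left grip. I'll use the right grip. First, the torch.

```bash
cat >>h.py <<'E'
def go(pos,yang=None,tilt=0,show=True):
    """delta in tool axes to TCP pos with tool y at world angle yang, z down, then turned by tilt about tool y"""
    p,r=tool()
    if yang is None: t=r
    else:
        y=np.array([np.cos(yang),np.sin(yang),0]);z=np.array([0,0,-1.]);t=R.from_matrix(np.c_[np.cross(y,z),y,z])*R.from_rotvec([0,tilt,0])
    print(np.round(r.inv().apply(np.array(pos)-p),1),np.round((r.inv()*t).as_rotvec(),3))
E
python3 - <<'E'
from h import *
go((492.5,235,140),np.deg2rad(83.2))
E
```

```text
[-379.4 -232.5   91.1] [-0.001 -0.    -0.238]
```

The rows are not in the units I measure in: shifts go in m. I convert before sending: -45 mm is -0.045, -379.4 mm is -0.3794.

>>> nudge_tcp(deltas=[[[-0.03,-0.02,0,0,0,-0.02],[-0.07,-0.045,0,0,0,-0.05],[-0.12,-0.075,0,0,0,-0.08],[-0.17,-0.105,0.005,0,0,-0.11],[-0.22,-0.135,0.015,0,0,-0.14],[-0.27,-0.165,0.03,0,0,-0.17],[-0.315,-0.193,0.05,0,0,-0.2],[-0.35,-0.215,0.07,0,0,-0.22],[-0.37,-0.227,0.085,0,0,-0.238],[-0.3794,-0.2325,0.091,0,0,-0.238],[-0.3794,-0.2325,0.091,0,0,-0.238],[-0.3794,-0.2325,0.091,0,0,-0.238]]], jaw=1.0)

```text
time_s: 1.7
position: [492.2, 236.5, 140.8]
eef_rot: [0.0, 0.059, 0.998, 0.0]
ft_force: [-0.7, -0.0, 0.4]
width: 1.0
gripper_force: 0.0
```

```bash
python3 - <<'E'
from h import *
go((492.5,235,10),np.deg2rad(83.2))
im=cv2.resize(cams.camera("top")[140:260,110:240],(650,600),interpolation=cv2.INTER_CUBIC)
cv2.imwrite("pics/t2.png",im)
E
```

```text
[ -0.5  -1.5 130.8] [0.001 0.    0.001]
```

View pics/t2.png

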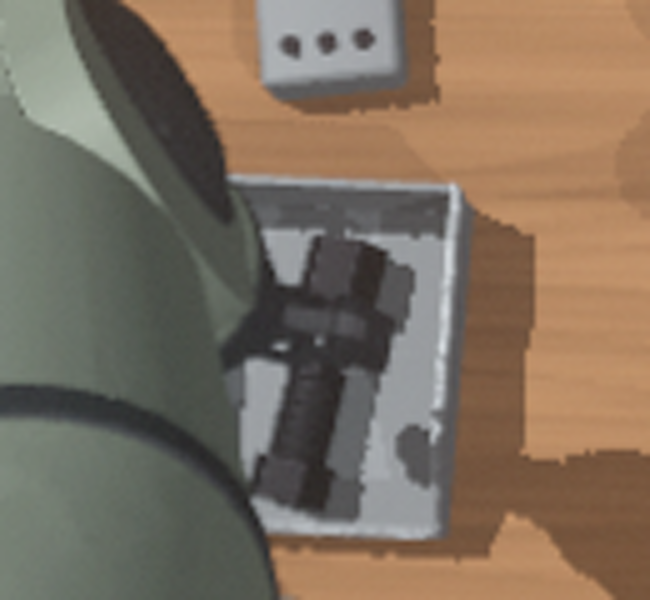

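The gripper (about (330,325)) is straddling the torch, whose axis runs from (350,245) to (290,500). Next it descends and closes.

Converted, 50 mm is 0.05, -1 mm is -0.001.

>>> nudge_tcp(deltas=[[[0,-0.001,0.02,0,0,0],[0,-0.0015,0.05,0,0,0],[0,-0.0015,0.08,0,0,0],[0,-0.0015,0.105,0,0,0],[0,-0.0015,0.122,0,0,0],[0,-0.0015,0.1305,0,0,0],[0,-0.0015,0.1305,0,0,0]]], jaw=1.0)

```text
time_s: 2.62
position: [492.4, 233.9, 9.9]
eef_rot: [-0.0, 0.059, 0.998, -0.0]
ft_force: [-0.4, 0.2, 0.2]
width: 0.998
gripper_force: 0.0
```

>>> nudge_tcp(deltas=[[[0,0,0,0,0,0],[0,0,0,0,0,0],[0,0,0,0,0,0],[0,0,0,0,0,0],[0,0,0,0,0,0],[0,0,0,0,0,0]]], jaw=0.0)

```text
time_s: 3.38
position: [492.8, 234.2, 10.6]
eef_rot: [0.0, 0.06, 0.998, 0.0]
ft_force: [-3.1, 0.8, 13.3]
width: 0.354
gripper_force: 58.1
```

```bash
python3 -c "
from h import *
go((420,90,10))"
```

```text
[  55.1 -151.9    0.4] [0. 0. 0.]
```

Converted, -10 mm is -0.01, -152 mm is -0.152.

>>> nudge_tcp(deltas=[[[0,0,-0.01,0,0,0],[0,0,-0.035,0,0,0],[0,0,-0.07,0,0,0],[0,0,-0.11,0,0,0],[0.005,-0.015,-0.13,0,0,0],[0.015,-0.045,-0.135,0,0,0],[0.028,-0.08,-0.135,0,0,0],[0.04,-0.115,-0.13,0,0,0],[0.05,-0.14,-0.11,0,0,0],[0.055,-0.152,-0.08,0,0,0],[0.055,-0.152,-0.045,0,0,0],[0.055,-0.152,-0.02,0,0,0],[0.055,-0.152,-0.005,0,0,0],[0.055,-0.152,0.0025,0,0,0],[0.055,-0.152,0.0032,0,0,0],[0.055,-0.152,0.0032,0,0,0]]], jaw=0.0)

```text
time_s: 5.38
position: [420.1, 89.4, 7.1]
eef_rot: [0.0, 0.059, 0.998, 0.0]
ft_force: [0.2, 0.5, -2.4]
width: 0.358
gripper_force: 59.1
```

```bash
python3 -c "
from h import *
im=cams.camera('side');cv2.imwrite('pics/s3.png',cv2.resize(im[90:330,90:410],(800,600)))"
```

```text
(no output)
```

View pics/s3.png

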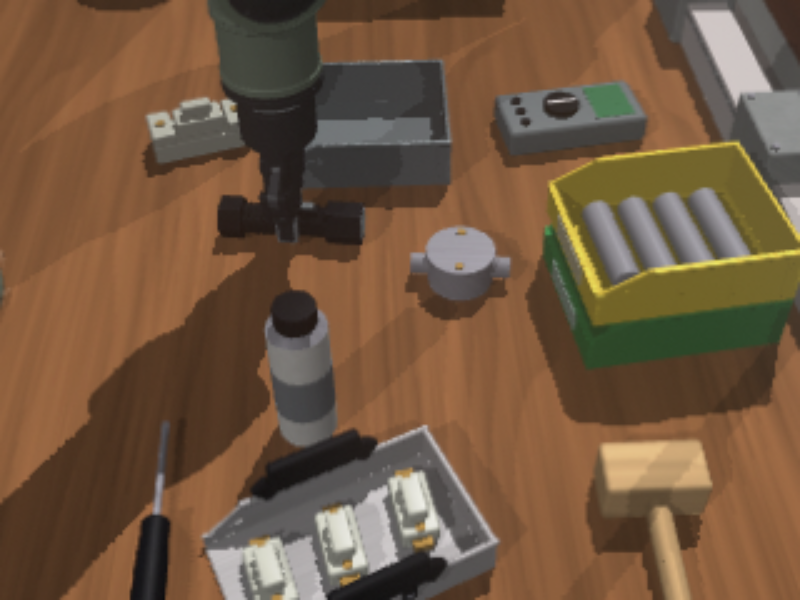

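The torch is hanging level just above the ledge at (290,218), clear of everything. I'll release it and work out the tray grasp.

Converted, 1.5 mm is 0.0015.

>>> nudge_tcp(deltas=[[[0,0,0.0015,0,0,0],[0,0,0.0015,0,0,0]]], jaw=0.0)

```text
time_s: 5.68
position: [420.2, 89.5, 6.5]
eef_rot: [0.001, 0.059, 0.998, 0.0]
ft_force: [-7.1, -0.5, 40.8]
width: 0.355
gripper_force: 63.8
```

>>> nudge_tcp(deltas=[[[0,0,0,0,0,0],[0,0,0,0,0,0],[0,0,0,0,0,0],[0,0,-0.015,0,0,0],[0,0,-0.05,0,0,0],[0,0,-0.1,0,0,0],[0,0,-0.16,0,0,0],[0,0,-0.21,0,0,0],[0,0,-0.22,0,0,0]]], jaw=1.0)

```text
time_s: 6.8
position: [420.6, 89.5, 228.9]
eef_rot: [0.003, 0.059, 0.998, 0.001]
ft_force: [0.7, 0.3, -0.9]
width: 1.002
gripper_force: 0.0
```

```bash
python3 -c "
from h import *
print(manip.state()['q'])
T=(477.7,-299,.406)
g=world(T,(0,-62,0))[0];print(g)
go((g[0],g[1],150),.406-np.pi/2)"
```

```text
[-0.33252266  0.21220374 -0.01775046  2.0909399   0.00517844  0.83300883
  1.09845118]
[ 502.18613527 -355.95989097    0.        ]
[-133.5 -432.9   78.5] [ 7.000e-03 -1.000e-03  2.617e+00]
```

>>> nudge_tcp(deltas=[[[-0.005,-0.015,0,0,0,0.17],[-0.015,-0.045,0,0,0,0.35],[-0.025,-0.08,0,0,0,0.53],[-0.035,-0.115,0,0,0,0.71],[-0.045,-0.15,0,0,0,0.89],[-0.057,-0.185,0,0,0,1.07],[-0.068,-0.22,0,0,0,1.25],[-0.079,-0.255,0,0,0,1.43],[-0.09,-0.29,0,0,0,1.61],[-0.1,-0.325,0,0,0,1.79],[-0.111,-0.36,0,0,0,1.97],[-0.12,-0.39,0,0,0,2.15],[-0.128,-0.415,0.005,0,0,2.33],[-0.133,-0.428,0.015,0,0,2.5],[-0.1335,-0.433,0.03,0,0,2.617],[-0.1335,-0.433,0.055,0,0,2.617],[-0.1335,-0.433,0.072,0,0,2.617],[-0.1335,-0.433,0.0785,0,0,2.617],[-0.1335,-0.433,0.0785,0,0,2.617]]], jaw=1.0)

```text
time_s: 9.18
position: [501.0, -356.4, 146.7]
eef_rot: [-0.0, 0.979, 0.202, -0.0]
ft_force: [0.7, -0.5, 1.4]
width: 0.998
gripper_force: 0.0
```

```bash
python3 - <<'E'
from h import *
print(manip.state()['q'])
a=cv2.resize(cams.camera("top")[150:290,290:440],(430,400),interpolation=cv2.INTER_CUBIC)
b=cv2.resize(cams.camera("side")[180:384,150:314],(322,400),interpolation=cv2.INTER_CUBIC)
cv2.imwrite("pics/m4.png",np.hstack([a,b]))
go((502.2,-356,33),.406-np.pi/2)
E
```

```text
[ 0.12275071  0.6936132   0.61648349  1.72618709 -0.49860022  0.88380355
 -0.21074853]
[  1.   -0.3 114.3] [ 0.001 -0.001 -0.   ]
```

View pics/m4.png

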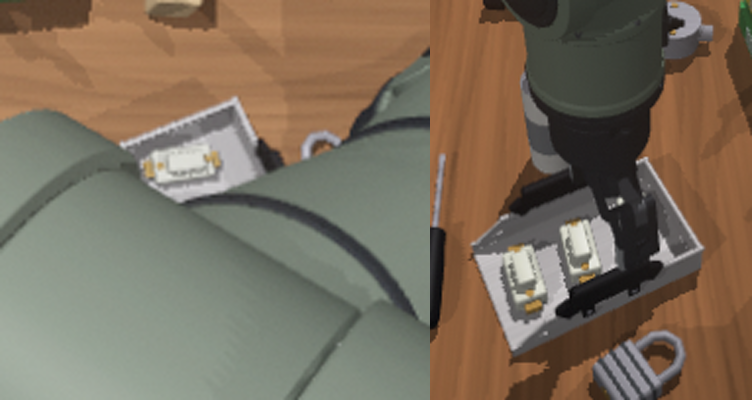

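The side view shows the gripper over the right grip, which runs from (558,310) to (660,270); the tray is undisturbed. I'll narrow the fingers, then descend to a tip height of 38 mm, above the load.

Converted, 5 mm is 0.005, 109 mm is 0.109.

>>> nudge_tcp(deltas=[[[0.001,0,0.005,0,0,0],[0.001,0,0.02,0,0,0],[0.001,0,0.04,0,0,0],[0.001,0,0.062,0,0,0],[0.001,0,0.082,0,0,0],[0.001,0,0.097,0,0,0],[0.001,0,0.106,0,0,0],[0.001,0,0.109,0,0,0],[0.001,0,0.109,0,0,0]]], jaw=0.45)

```text
time_s: 10.4
position: [502.1, -356.2, 37.9]
eef_rot: [0.0, 0.979, 0.201, 0.0]
ft_force: [-0.3, -0.4, -0.1]
width: 0.454
gripper_force: 0.0
```

>>> nudge_tcp(deltas=[[[0,0,0,0,0,0],[0,0,0,0,0,0],[0,0,0,0,0,0],[0,0,0,0,0,0],[0,0,0,0,0,0]]], jaw=0.0)

```text
time_s: 11.02
position: [502.1, -355.9, 38.2]
eef_rot: [-0.0, 0.979, 0.202, 0.0]
ft_force: [-0.1, 2.1, 6.5]
width: 0.13
gripper_force: 59.2
```

```bash
python3 -c "
from h import *
im=cams.camera('side');cv2.imwrite('pics/s5.png',cv2.resize(im[180:384,130:350],(647,600)))"
```

```text
(no output)
```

View pics/s5.png

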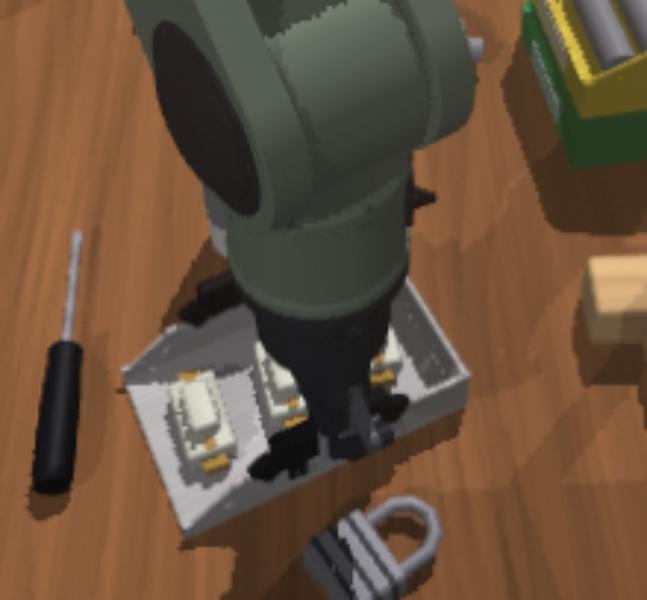

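The grip is pinched near its middle (around (345,430)) and the width matches its 12 mm thickness. Next, a gentle lift.

Converted, -160 mm is -0.16, -43 mm is -0.043.

>>> nudge_tcp(deltas=[[[0,0,-0.003,0,0,0],[0,0,-0.008,0,0,0],[0,0,-0.016,0,0,0],[0,0,-0.028,0,0,0],[0,0,-0.043,0,0,0],[0,0,-0.06,0,0,0],[0,0,-0.078,0,0,0],[0,0,-0.096,0,0,0],[0,0,-0.114,0,0,0],[0,0,-0.132,0,0,0],[0,0,-0.148,0,0,0],[0,0,-0.16,0,0,0],[0,0,-0.167,0,0,0],[0,0,-0.17,0,0,0],[0,0,-0.17,0,0,0]]], jaw=0.0)

```text
time_s: 12.95
position: [501.8, -356.0, 207.4]
eef_rot: [-0.0, 0.979, 0.201, -0.0]
ft_force: [-0.8, -0.4, -6.5]
width: 0.128
gripper_force: 58.5
```

```bash
python3 -c "
from h import *
im=cams.camera('side');cv2.imwrite('pics/s6.png',cv2.resize(im[100:350,130:400],(648,600)))
# grip r rel to TCP: dump pose, tray yaw 0
q=(tool()[0]);print(q,manip.state()['q'])
go((620,180,q[2]),-.023-np.pi/2)"
```

```text
[ 501.81109976 -355.91866238  207.26536383] [ 0.08838793  0.62582273  0.66855065  1.67597387 -0.44657561  0.99821043
 -0.25314216]
[ 3.201e+02 -4.457e+02  1.000e-01] [-0.     0.     0.429]
```

View pics/s6.png

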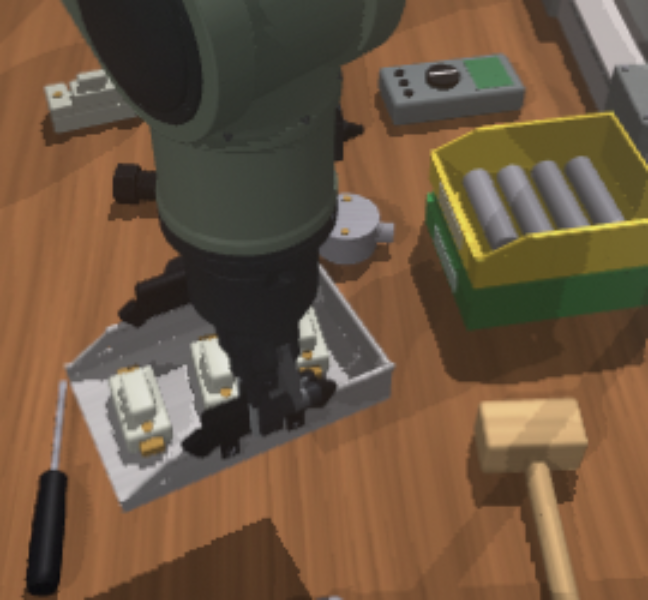

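The tray is lifted and level with all three carriers on it. I'll carry it to above the tier.

Converted, -440.6 mm is -0.4406, 324.4 mm is 0.3244.

>>> nudge_tcp(deltas=[[[0,0,-0.006,0,0,0],[0.002,-0.003,-0.016,0,0,0.005],[0.008,-0.011,-0.026,0,0,0.015],[0.018,-0.024,-0.03,0,0,0.03],[0.032,-0.043,-0.03,0,0,0.05],[0.05,-0.068,-0.03,0,0,0.075],[0.072,-0.098,-0.03,0,0,0.105],[0.097,-0.132,-0.03,0,0,0.14],[0.124,-0.168,-0.03,0,0,0.175],[0.151,-0.205,-0.03,0,0,0.21],[0.178,-0.242,-0.03,0,0,0.245],[0.205,-0.279,-0.03,0,0,0.28],[0.231,-0.314,-0.03,0,0,0.315],[0.255,-0.347,-0.03,0,0,0.345],[0.276,-0.375,-0.03,0,0,0.37],[0.293,-0.399,-0.03,0,0,0.395],[0.307,-0.417,-0.03,0,0,0.41],[0.317,-0.43,-0.03,0,0,0.422],[0.322,-0.438,-0.03,0,0,0.429],[0.3244,-0.4406,-0.03,0,0,0.429]]], jaw=0.0)

```text
time_s: 15.5
position: [626.0, 177.0, 237.7]
eef_rot: [0.0, 1.0, -0.012, -0.0]
ft_force: [-0.2, -0.1, -6.2]
width: 0.13
gripper_force: 58.7
```

>>> nudge_tcp(deltas=[[[0,0,0,0,0,0],[0,0,0,0,0,0]]], jaw=0.0)

```text
time_s: 15.75
position: [626.1, 176.0, 237.7]
eef_rot: [0.0, 1.0, -0.012, 0.0]
ft_force: [-0.1, -0.2, -4.9]
width: 0.132
gripper_force: 58.7
```

```bash
python3 -c "
from h import *
im=cams.camera('side');im2=cams.camera('top')
cv2.imwrite('pics/m7.png',np.hstack([cv2.resize(im[20:260,120:380],(433,400)),cv2.resize(im2[110:300,100:270],(358,400))]))
print(manip.state()['q'])
go((626,177,125),-.023-np.pi/2)
go((603,177,143),-.023-np.pi/2,.42)
print(proj('side',[(626,239,210-35)]),proj('top',[(526,239,210-35)]))"
```

```text
[-0.84877443  0.69758215  0.81508698  1.5489027  -0.54229968  1.13327834
 -1.51076753]
[-1.000e-01 -7.000e-01  1.127e+02] [ 0.    -0.    -0.001]
[-23.1  -0.2  94.7] [ 0.     0.42  -0.001]
[[279.30736207  93.20042611]] [[158.62383589 192.37367352]]
```

View pics/m7.png

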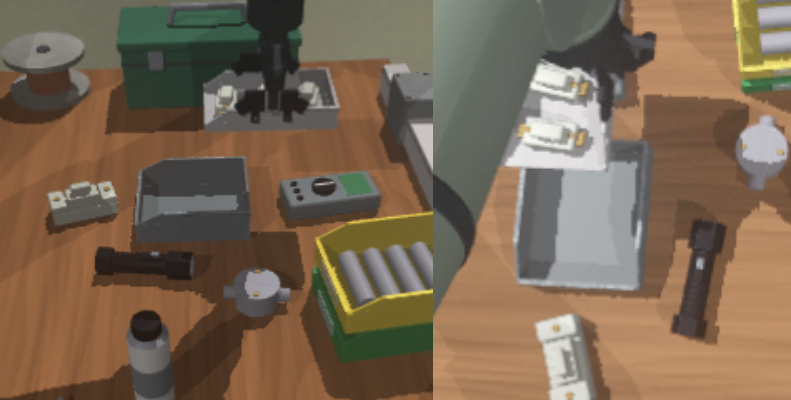

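The level tray's mouth (edge at (505–608,168) in the right half) is centred over the rear of the empty tier, and the torch lies clear at (700,280). I'll lower the tray and begin tipping.

Converted, 112 mm is 0.112, 108 mm is 0.108.

>>> nudge_tcp(deltas=[[[0,0,0.004,0,0,0],[0,0,0.012,0,0,0],[0,0,0.024,0,0,0],[0,0,0.04,0,0,0],[0,0,0.057,0,0,0],[0,0,0.073,0,0,0],[0,0,0.088,0,0,0],[0,0,0.1,0,0,0],[0,0,0.108,0,0,0],[0,0,0.112,0,0,0],[-0.002,0,0.112,0,0.05,0],[-0.005,0,0.111,0,0.1,0],[-0.007,0,0.11,0,0.15,0],[-0.009,0,0.109,0,0.2,0],[-0.011,0,0.106,0,0.23,0],[-0.012,0,0.104,0,0.25,0],[-0.012,0,0.104,0,0.25,0]]], jaw=0.0)

```text
time_s: 17.98
position: [614.0, 177.3, 133.9]
eef_rot: [0.001, 0.992, -0.011, 0.125]
ft_force: [0.2, 0.1, -5.6]
width: 0.128
gripper_force: 58.8
```

Converted, -16.3 mm is -0.0163, -9.2 mm is -0.0092.

>>> nudge_tcp(deltas=[[[-0.0008,0,-0.002,0,0.02,0],[-0.0015,0,-0.0037,0,0.04,0],[-0.0023,0,-0.0055,0,0.06,0],[-0.003,0,-0.0074,0,0.08,0],[-0.0038,0,-0.0092,0,0.1,0],[-0.0038,0,-0.0092,0,0.1,0],[-0.0038,0,-0.0092,0,0.1,0],[-0.0038,0,-0.0092,0,0.1,0],[-0.0048,0,-0.0112,0,0.12,0],[-0.0058,0,-0.0132,0,0.14,0],[-0.0072,0,-0.0163,0,0.17,0],[-0.0072,0,-0.0163,0,0.17,0],[-0.0072,0,-0.0163,0,0.17,0],[-0.0072,0,-0.0163,0,0.17,0],[-0.0072,0,-0.0163,0,0.17,0],[-0.0072,0,-0.0163,0,0.17,0]]], jaw=0.0)

```text
time_s: 19.98
position: [603.3, 177.3, 147.7]
eef_rot: [0.002, 0.978, -0.011, 0.209]
ft_force: [0.5, 0.6, -2.1]
width: 0.131
gripper_force: 59.3
```

```bash
python3 -c "
from h import *
im=cams.camera('side');im2=cams.camera('top')
cv2.imwrite('pics/m8.png',np.hstack([cv2.resize(im[60:220,180:340],(400,400)),cv2.resize(im2[130:290,110:270],(400,400))]))"
```

```text
(no output)
```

View pics/m8.png

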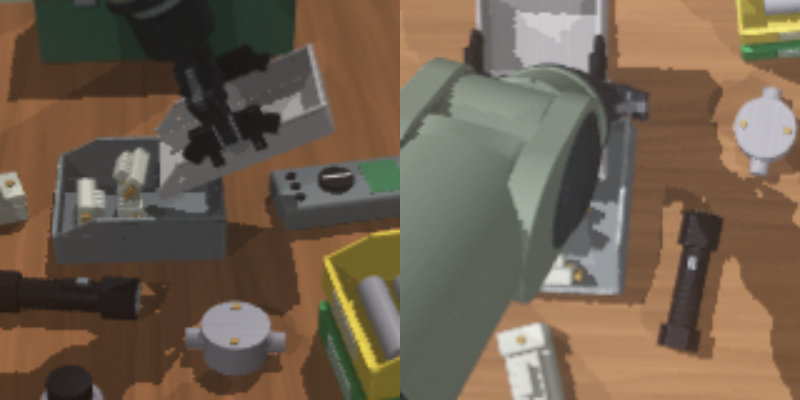

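All three carriers are in the tier and the wrist force equals the empty tray's weight; one carrier leans on another at (130,170). I'll back off upward, level the tray and check.

>>> nudge_tcp(deltas=[[[0.002,0,-0.003,0,0,0],[0.006,0,-0.01,0,0,0],[0.012,0,-0.024,0,0,0],[0.02,0,-0.042,0,0,0],[0.029,0,-0.062,0,0,0],[0.036,0,-0.082,0,0,0],[0.037,0,-0.084,0,-0.08,0],[0.037,0,-0.084,0,-0.18,0],[0.037,0,-0.084,0,-0.28,0],[0.037,0,-0.084,0,-0.37,0],[0.037,0,-0.084,0,-0.42,0],[0.037,0,-0.084,0,-0.42,0]]], jaw=0.0)

```text
time_s: 21.58
position: [603.2, 176.8, 239.6]
eef_rot: [0.0, 1.0, -0.012, 0.0]
ft_force: [-0.6, -0.9, -2.9]
width: 0.13
gripper_force: 59.2
```

```bash
python3 -c "
from h import *
im=cams.camera('side');im2=cams.camera('top')
cv2.imwrite('pics/m9.png',np.hstack([cv2.resize(im[60:220,180:340],(400,400)),cv2.resize(im2[110:270,110:270],(400,400))]))
go((501.8,-356,237),.406-np.pi/2)"
```

```text
[-88.2 535.4   2.7] [ 0.001 -0.001 -0.43 ]
```

View pics/m9.png

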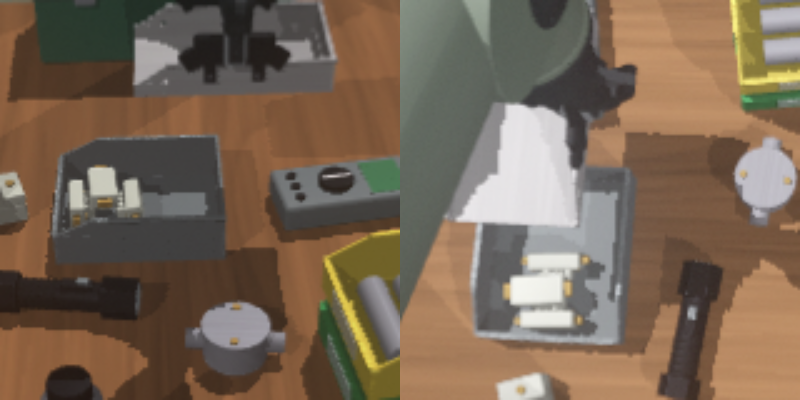

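```bash
python3 -c "
from h import *
for s,t in [((102,177),(536,290)),((77,190),(547,318)),((131,188),(555,261))]:
    ps=np.array(s)/2.5+[180,60];pt=(np.array(t)-[400,0])/2.5+[110,110]
    r=least_squares(lambda p:np.r_[proj('side',p)[0]-ps,proj('top',p)[0]-pt],(450,239,40));print(r.x.round(),r.fun.round(1))"
```

```text
[460. 252.  52.] [-0.8  0.2 -0.1 -0.7]
[431. 240.  44.] [-0.8  0.2 -0.1 -0.8]
[493. 234.  47.] [-0.7  0.2 -0.1 -0.7]
```

The bridging carrier's top is at about 52 mm, so its centre is well below the rim; all three are inside and at rest. I'll take the tray back to its original spot.

The rows are not in the units I measure in: shifts go in m. I convert before sending: 535.4 mm is 0.5354, 527 mm is 0.527.

>>> nudge_tcp(deltas=[[[-0.001,0.006,0,0,0,0],[-0.004,0.02,0,0,0,-0.01],[-0.008,0.042,0,0,0,-0.03],[-0.013,0.072,0,0,0,-0.05],[-0.019,0.108,0,0,0,-0.08],[-0.025,0.148,0,0,0,-0.11],[-0.032,0.188,0,0,0,-0.14],[-0.038,0.228,0,0,0,-0.18],[-0.045,0.268,0,0,0,-0.21],[-0.051,0.308,0,0,0,-0.25],[-0.058,0.348,0,0,0,-0.28],[-0.064,0.388,0,0,0,-0.32],[-0.07,0.426,0,0,0,-0.35],[-0.076,0.46,0,0,0,-0.38],[-0.08,0.49,0,0,0,-0.4],[-0.084,0.512,0,0,0,-0.42],[-0.087,0.527,0,0,0,-0.43],[-0.0882,0.5354,0,0,0,-0.43],[-0.0882,0.5354,0,0,0,-0.43],[-0.0882,0.5354,0,0,0,-0.43]]], jaw=0.0)

```text
time_s: 24.18
position: [502.3, -355.0, 239.3]
eef_rot: [-0.0, 0.979, 0.202, 0.0]
ft_force: [0.5, 0.5, -2.4]
width: 0.129
gripper_force: 59.3
```

```bash
python3 -c "
from h import *
go((502,-356,38.5),.406-np.pi/2)"
```

```text
[ -0.7   0.8 200.8] [-0.    -0.     0.002]
```

Converted, 200.5 mm is 0.2005, 199 mm is 0.199.

>>> nudge_tcp(deltas=[[[-0.0007,0.0008,0.006,0,0,0],[-0.0007,0.0008,0.018,0,0,0],[-0.0007,0.0008,0.036,0,0,0],[-0.0007,0.0008,0.058,0,0,0],[-0.0007,0.0008,0.082,0,0,0],[-0.0007,0.0008,0.106,0,0,0],[-0.0007,0.0008,0.13,0,0,0],[-0.0007,0.0008,0.152,0,0,0],[-0.0007,0.0008,0.17,0,0,0],[-0.0007,0.0008,0.183,0,0,0],[-0.0007,0.0008,0.191,0,0,0],[-0.0007,0.0008,0.196,0,0,0],[-0.0007,0.0008,0.199,0,0,0],[-0.0007,0.0008,0.2005,0,0,0],[-0.0007,0.0008,0.2005,0,0,0]]], jaw=0.0)

```text
time_s: 26.05
position: [501.8, -356.9, 39.1]
eef_rot: [0.0, 0.979, 0.202, 0.0]
ft_force: [0.8, 0.9, -3.0]
width: 0.132
gripper_force: 59.2
```

Converted, 1 mm is 0.001.

>>> nudge_tcp(deltas=[[[0,0,0.001,0,0,0],[0,0,0.001,0,0,0]]], jaw=0.0)

```text
time_s: 26.3
position: [501.8, -357.0, 38.2]
eef_rot: [0.0, 0.979, 0.202, 0.0]
ft_force: [-0.6, -0.4, 2.1]
width: 0.131
gripper_force: 59.8
```

>>> nudge_tcp(deltas=[[[0,0,0,0,0,0],[0,0,0,0,0,0],[0,0,0,0,0,0],[0,0,-0.003,0,0,0],[0,0,-0.012,0,0,0],[0,0,-0.03,0,0,0],[0,0,-0.06,0,0,0],[0,0,-0.1,0,0,0],[0,0,-0.14,0,0,0],[0.03,0.02,-0.18,0,0,0],[0.08,0.05,-0.19,0,0,0],[0.12,0.07,-0.19,0,0,0],[0.12,0.07,-0.19,0,0,0]]], jaw=0.45)

```text
time_s: 27.92
position: [641.9, -372.7, 228.1]
eef_rot: [0.0, 0.979, 0.203, 0.0]
ft_force: [-0.5, -0.6, -0.2]
width: 0.451
gripper_force: 0.0
```

```bash
python3 -c "
from h import *
im=cams.camera('side');im2=cams.camera('top')
cv2.imwrite('pics/m10.png',np.hstack([cv2.resize(im[50:384,80:340],(390,500)),cv2.resize(im2[110:300,110:270],(410,500))]))"
```

```text
(no output)
```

View pics/m10.png

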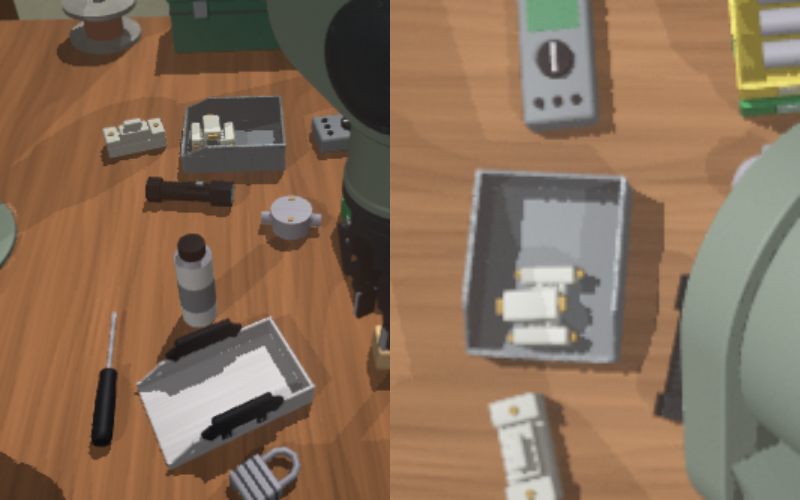

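The empty tray lies flat at its old place (225,390). The carriers are in the tier at (210,130), the torch is on the ledge at (190,192), and the bystanders are untouched. I'm handing in the job.

```bash
python3 -c "
from workcell import manip, cams, workorder
print(workorder.finish_job())"
```

```text
the job is handed in; nothing more can be done
None
```

I handed the job in at about 28 s without getting a verdict back; in the last pictures all three fuse carriers are in the lone tier, the empty tray is flat at its original spot, the torch is on the ledge, and no bystander looks moved.

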